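Clamp the thick lock barrel in the V-fixture against its end stop

ROBOT

A 7-joint arm with a two-finger parallel gripper is mounted at the origin on a cart in front of the work surface, level with it; the furniture and walls round the work are solid. World frame = base frame: x ahead of the robot, y to its left, z up, the work surface at z = 0. Lengths are in m, angles in rad, forces in N, time in s.
With the tool pointing down it reaches from about 0.35 to 0.9 m from the base axis. Payload 8.1 kg.
Tool frame: the origin (TCP) lies on the centre line of the jaws, within the pads' length; the fingertips stand 11 mm ahead of it and the grasp point (between the pads) lies 8 mm behind it; z points along the fingers, y is the line along which they close (so a half turn about z gives the same grasp; the last joint's range is limited). The gripper opens to 85 mm and grips with 20 to 120 N. Pads are 22 mm wide; open, the fingers measure 114 mm over their backs; the gripper's body (76 mm by 85 mm) begins 54 mm behind the grasp point. The pads swing forward as they close: fully open they stand 13 mm farther back than shut.
Start: joints at [-1.276, 0.434, 0.025, 1.573, -0.012, 1.134, -0.075], TCP at [0.242, 0.576, 0.242] pointing down, gripper open.
Joint ranges: [-2.62, 2.62], [-0.44, 2.09], [-1.27, 1.32], [0.08, 2.57], [-1.32, 4.46], [0.12, 2], [-2.74, 2.74]. Speed limits (rad/s): [2.22, 2.22, 3.01, 3.01, 3.14, 3.14, 3.14].

INTERFACE

Orientations are given as a rotation vector (axis times angle).
In Python, from station import ctrl gives the robot as it stands. The module is installed in compiled form; this text tells all that it offers. Calls block until the motion is done:
- ctrl.move_ptp(position, orientation): joint-space move of the TCP to a pose.
- ctrl.move_straight(position, rotation=None, rate=0.15): straight line of the TCP; rotation=None keeps the orientation; rate is the mean speed in m/s.
- ctrl.movej(angles): joint-space move.
- ctrl.grip(opening, effort=None): finger opening in m; effort is the grip in N (None keeps the last); returns when the fingers have stopped.
- ctrl.dwell(seconds).
- ctrl.ik(position, orientation): joint angles nearest the present ones, or None.
- ctrl.state(): the state.
- ctrl.get_image(name): name is "scene" or "top"; returns (picture, depth): 420x560x3 uint8, red, green, blue; 420x560 float32, m along the optical axis (not along the pixel's ray), 0 where there is no reading.
- ctrl.calibration(name): a dict with "fovy" (degrees; the focal length in pixels is half the picture's height over the tangent of half this angle, whatever the lens; pixels are square), "cx", "cy" (the principal point, pixels), "D" ([k1, k2, p1, p2, k3] as OpenCV has them; the pictures are not rectified), "world_from_camera" (4x4, takes a point from camera to world coordinates). Camera axes: x right, y up, looking along -z (the intrinsics and any distortion apply to the point x, -y, -z); pixel columns grow to the right and rows downward; lengths in m; the calibration is good to about 2 mm. A picture is of the moment at which its call begins. calibration takes no time and is no camera call.
A pose or a line that the arm cannot do raises ctrl.Unreachable and nothing moves.
- ctrl.close_job(): hands the job in; it is judged then, once.
The state is a dict: "t": time; "joint_pos": joint angles; "dq": joint speeds; "tau": joint torques, N m; "tcp_pos": TCP position; "eef_rot": TCP orientation; "force": force on the tool from outside, world axes, zero at the start; "wrist_torque": the same for the moment, N m; "grip_width": finger opening in m; "finger_force": force on a finger pad.
Only numpy, scipy, OpenCV 4.12 (cv2) and the standard library are available. Lean on these libraries where they do the work, as an engineer would, in place of code of your own. Each camera call takes 0.05 s, during which the arm holds its last target. There are 200 camera calls.

TASK

Take the thicker of the two brass lock barrels from the wooden rest and lay it gently in the groove of the V-fixture, then slide it along the groove until it bears firmly on the end stop, without pushing the stop out of its setting. Then swing the clamp strap over and press it down until its sprung pad grips the barrel firmly but not hard, and let go. Leave the thinner barrel where it is.

Things in the scene. Friction and masses are not known exactly. Their poses are not given: they have to be found in the camera images.
- thick_barrel_mid (a point): Centre of the thicker barrel: a plain brass cylinder 30 mm in diameter and 120 mm long (both ends alike), 0.25 to 0.46 kg; resting in the V by its own weight it takes 1 to 6 N to slide. Its y axis is the cylinder axis. It lies level in one of the two bays of the wooden rest, axis along the rest's y, centre about 43 mm above the worktop.
- thick_barrel: The thicker barrel as a whole; its origin is the same point as thick_barrel_mid.
- thin_barrel_mid (a point): Centre of the thinner barrel: the same but 20 mm in diameter, 120 mm long; it lies in the other bay of the rest, centre about 36 mm up, and must stay there. Its y axis is the cylinder axis.
- rest: Fixed wooden rest: base 150 x 110 x 9 mm, origin under its centre. Bays at x = -36 and +36 mm, each with two V-notched supports 10 mm thick at y = -44 and +44 mm, with 78 mm free between them for the fingers. A key machine up to 0.35 m high stands between rest and fixture, beyond x = 0.47 m: carry the barrel round in front of it, nearer the robot.
- v_fixture: Fixed steel fixture, origin on the worktop under the middle of the groove, z up. Base 12 mm thick, x -57 to +83, y -77 to +129 mm. The groove runs along y: two 90 degree V supports 16 mm thick at y = -38 and +38 mm, vertex 22 mm up, top edges 39 mm up at x = -17 and +17, legs out to x = -25 and +25 mm; 60 mm are free between them for the fingers. End stop at the +y end, strap hinge on the +x side.
- v_seat (a point): Point on the fixture at x = y = 0, 43.2 mm above the worktop: the height of the thick barrel's axis when it is seated on both V supports.
- end_stop: The end stop; origin at the centre of its face: a steel disc 24 mm in diameter on a rod along the groove's axis, face to the fixture's -y, 57 to 67 mm from the fixture's origin. Only friction holds it: it slips when pushed with over 12 N and may not be shifted by more than 1 mm. A barrel against it has its centre 60 mm to the -y side; push with some 5 to 9 N.
- strap: Clamp strap: 18 x 8 mm steel bar hinged along the fixture's y; origin on the hinge axis, mid strap, its -x runs along the strap to the cross bar. It starts open, leaning back 0.28 to 0.43 rad past upright; closed it lies about level over the barrel's middle, reaching to the fixture's -x side. The hinge is stiff (1 N m, about 7.5 N at the cross bar): it stays where it is left.
- strap_hinge (a point): Point on the strap's hinge axis, mid strap: at x = +62, y = 0, z = 62 mm on the fixture. 62 mm from it along the strap a screw spindle carries a rubber pad (22 x 22 mm) on a 7 N/mm spring under the strap. How far the spindle is screwed down is not told: the pad meets the barrel when the strap stands 0.06 to 0.21 rad above level. Feel for it.
- strap_bar (a point): Middle of the round cross bar at the strap's free end: 12 mm in diameter, 100 mm long, parallel to the hinge, 137 mm from the hinge axis. On each side of the 18 mm wide strap 41 mm of bar stick out, to be pinched or pushed from above. 70 to 91 mm up when the pad meets the barrel; then press on. The pad must press the barrel with 6 N or more, never over 20 N; half of that is felt here, beside the hinge friction.

How it is judged:
By the outcome, as a careful person would: the job done as asked, in the order asked, and still so for the second after the job is handed in, with the robot touching nothing.
It also fails if it takes over 72 s, if anything falls off the work surface, if the arm or the gripper's body presses on something with over 40 N, if the wrist force passes 120 N, or if a joint passes its speed limit or range.

## Working session

There is one attempt and no reset: what is moved stays moved. The work goes in short steps, each a Python script; the robot and the scene stay as the last script left them, time stands still between calls to the robot, and variables do not carry over. Pictures are saved under pics/ and viewed, at most 10 in all, crops included, and the job is handed in when it is done.

```bash
mkdir -p pics
cat > h.py <<'E'
import numpy as np, cv2
from station import ctrl
def cap(n,tag):
    im,d=ctrl.get_image(n); cv2.imwrite(f'pics/{tag}.png',im[:,:,::-1]); np.savez(f'pics/{tag}.npz',im=im,d=d); return im,d
def pts(n,d,uv):
    c=ctrl.calibration(n); f=210/np.tan(np.radians(c['fovy'])/2)
    K=np.array([[f,0,c['cx']],[0,f,c['cy']],[0,0,1]])
    uv=np.asarray(uv,float).reshape(-1,1,2)
    n_=cv2.undistortPoints(uv,K,np.array(c['D'],float)).reshape(-1,2)
    z=d[uv[:,0,1].astype(int),uv[:,0,0].astype(int)]
    P=np.c_[n_[:,0]*z,-n_[:,1]*z,-z]; T=np.array(c['world_from_camera'])
    return P@T[:3,:3].T+T[:3,3], n_
def cloud(n,d):
    v,u=np.mgrid[:420,:560]; P,_=pts(n,d,np.c_[u.ravel(),v.ravel()]); return P.reshape(420,560,3)
E
python3 - <<'E'
from h import *
for n in('scene','top'):
    im,d=cap(n,n+'0'); c=ctrl.calibration(n); print(n,c['fovy'],c['D'],np.round(c['world_from_camera'],3).tolist())
s=ctrl.state(); print({k:np.round(v,3).tolist() for k,v in s.items()})
E
```

```text
scene 55.02892352506849 [-0.07930937  0.          0.          0.          0.        ] [[0.638, 0.498, -0.587, -0.211], [-0.77, 0.424, -0.477, -0.645], [0.011, 0.756, 0.654, 0.87], [0.0, 0.0, 0.0, 1.0]]
top 47.20133409859358 [-0.10011603  0.          0.          0.          0.        ] [[-0.024, 0.984, -0.177, 0.301], [-1.0, -0.023, 0.008, -0.039], [0.004, 0.177, 0.984, 1.359], [0.0, 0.0, 0.0, 1.0]]
{'t': 0.1, 'joint_pos': [-1.276, 0.435, 0.025, 1.574, -0.012, 1.134, -0.075], 'dq': [0.001, -0.0, -0.001, -0.004, -0.001, 0.0, 0.001], 'tau': [0.004, -67.176, 1.029, -31.69, 0.016, 0.007, -0.0], 'tcp_pos': [0.242, 0.576, 0.242], 'eef_rot': [-0.621, -3.08, 0.002], 'force': [0.141, -0.492, -0.056], 'wrist_torque': [-0.026, 0.002, -0.038], 'finger_force': 0.0, 'grip_width': 0.085}
```

View pics/top0.png

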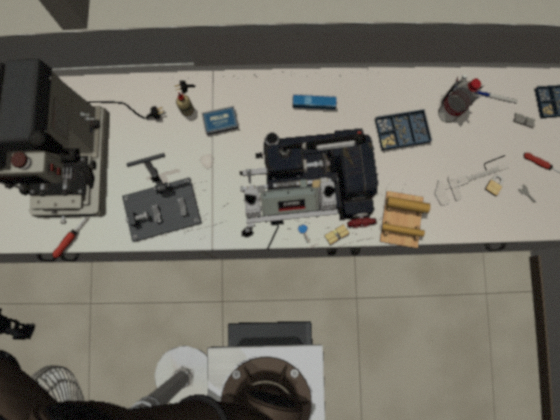

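View pics/scene0.png

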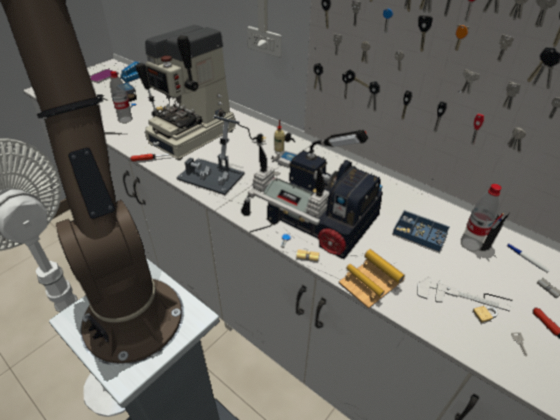

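The top view shows the rest at about (404,219), with two brass barrels. The fixture is at about (162,208), with its strap leaning back to the cross bar at (147,160). The scene view agrees. I'll enlarge both areas.

Run:
```python
from h import *
a=np.load('pics/top0.npz'); b=np.load('pics/scene0.npz')
def crop(im,x,y,w,h,k): return cv2.resize(im[y:y+h,x:x+w,::-1],None,fx=k,fy=k,interpolation=cv2.INTER_CUBIC)
A=crop(a['im'],112,140,100,110,4);B=crop(a['im'],365,175,80,80,4)
C=crop(b['im'],170,100,90,100,4);
o=np.zeros((440,730,3),np.uint8); o[:440,:400]=A; o[:320,405:725]=B
cv2.imwrite('pics/c1.png',o)
P=cloud('top',a['d'])
# rest region, barrel tops by height
for nm,(x0,y0,w,h) in dict(rest=(375,185,65,65),fix=(115,145,95,100)).items():
    p=P[y0:y0+h,x0:x0+w].reshape(-1,3); 
    print(nm,np.histogram(p[:,2],bins=np.arange(-.01,.22,.01)))
```

```text
rest (array([1021, 1637,  366,   41,  100,  326,  365,   28,    0,    0,    3,
          8,    2,    0,    0,    0,    0,    1,    4,    6,   20,    0]), array([-0.01,  0.  ,  0.01,  0.02,  0.03,  0.04,  0.05,  0.06,  0.07,
        0.08,  0.09,  0.1 ,  0.11,  0.12,  0.13,  0.14,  0.15,  0.16,
        0.17,  0.18,  0.19,  0.2 ,  0.21]))
fix (array([2879, 3375, 2228,  122,  154,   74,  121,   72,   33,   11,   15,
          2,   14,   35,   42,   16,   20,   21,   16,   21,  155,   32]), array([-0.01,  0.  ,  0.01,  0.02,  0.03,  0.04,  0.05,  0.06,  0.07,
        0.08,  0.09,  0.1 ,  0.11,  0.12,  0.13,  0.14,  0.15,  0.16,
        0.17,  0.18,  0.19,  0.2 ,  0.21]))
```

View pics/c1.png

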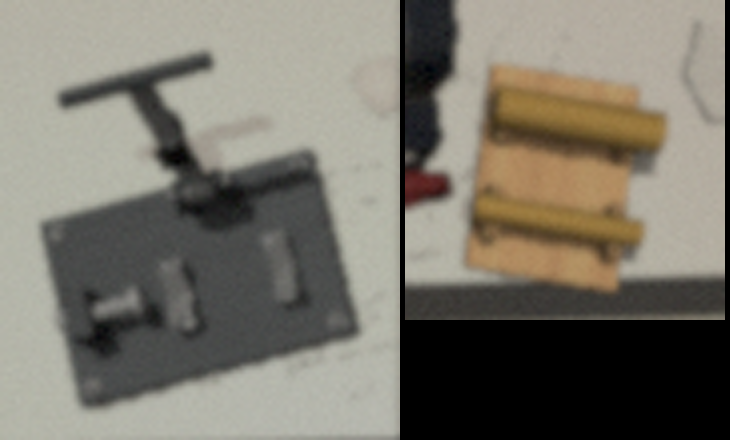

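The crop shows the thicker barrel in the far bay, around (578,118). The base corners are at (42,225), (312,152), (357,333) and (85,405). I'll fit the poses from these.

```bash
cat >> h.py <<'E'
def ray(n,uv,z):
    """intersect pixel rays with plane(s) z"""
    c=ctrl.calibration(n); T=np.array(c['world_from_camera']); _,m=pts(n,np.ones((420,560)),uv)
    D=np.c_[m[:,0],-m[:,1],-np.ones(len(m))]@T[:3,:3].T
    return T[:3,3]+D*((z-T[2,3])/D[:,2])[:,None]
def fit2(M,W):
    """yaw,t with W=R M+t"""
    m,w=M.mean(0),W.mean(0); A=M-m;B=W-w
    th=np.arctan2((A[:,0]*B[:,1]-A[:,1]*B[:,0]).sum(),(A*B).sum()); R=np.array([[np.cos(th),-np.sin(th)],[np.sin(th),np.cos(th)]])
    t=w-R@m; return th,t,np.linalg.norm(W-(M@R.T+t),axis=1)
E
python3 - <<'E'
from h import *
a=np.load('pics/top0.npz');b=np.load('pics/scene0.npz')
c=np.array([(42,225),(312,152),(357,333),(85,405)])/4+[112,140]-.375
W=ray('top',c,0.012)[:,:2]
M=np.array([(83,129),(83,-77),(-57,-77),(-57,129)])/1e3
print('fix corners',fit2(M,W))
# barrels: brass mask by colour + height
for n,q in(('top',a),('scene',b)):
    P=cloud(n,q['d']); hsv=cv2.cvtColor(q['im'],cv2.COLOR_RGB2HSV)
    z=P[...,2]
    m=(z>.037)&(z<.07)&(P[...,1]<-.15)&(P[...,1]>-.65)&(P[...,0]>.35)&(P[...,0]<.75)&(hsv[...,1]>110)&(hsv[...,0]>12)&(hsv[...,0]<35)
    k,l,s,ce=cv2.connectedComponentsWithStats(m.astype(np.uint8))
    for i in range(1,k):
        if s[i,4]<60: continue
        p=P[l==i]; xy=p[:,:2]; cen=xy.mean(0); w,v=np.linalg.eigh(np.cov(xy.T)); ax=v[:,1]*np.sign(v[1,1])
        e=(xy-cen)@ax; f=(xy-cen)@v[:,0]
        mid=cen+ax*(np.percentile(e,1)+np.percentile(e,99))/2
        print(n,s[i].tolist(),'mid',mid.round(4),'axis yaw',np.arctan2(-ax[0],ax[1]).round(4),'len',np.ptp(np.percentile(e,[1,99])).round(4),'wid',np.ptp(np.percentile(f,[2,98])).round(4),'ztop',np.percentile(p[:,2],[50,90]).round(4))
    # flat base checks
    m=(P[...,0]>.35)&(P[...,0]<.8)&(P[...,1]>.0)&(P[...,1]<.45)&(z>.006)&(z<.018)
    cen,wh,ang=cv2.minAreaRect(P[m][:,:2].astype(np.float32)); print(n,'base',cen,wh,ang,'z',np.median(z[m]))
    m=(P[...,0]>.35)&(P[...,0]<.85)&(P[...,1]>.05)&(P[...,1]<.45)&(z>.17)&(z<.23)
    p=P[m]; cen,wh,ang=cv2.minAreaRect(p[:,:2].astype(np.float32)); print(n,'bar',len(p),cen,wh,ang,np.percentile(z[m],[5,50,95]))
# thick barrel end corners from crop
uv=np.array([(492,87),(490,122),(665,115),(660,152)],float); uv=(uv-[405,0])/4+[365,175]-.375
print(ray('top',uv,.043))
uv=np.array([(478,195),(477,222),(642,222),(640,245)],float); uv=(uv-[405,0])/4+[365,175]-.375
print(ray('top',uv,.036))
E
```

```text
fix corners (np.float64(0.24612935034937483), array([0.53027002, 0.2604987 ]), array([0.00228095, 0.00332986, 0.00285727, 0.00459142]))
top [387, 196, 43, 17, 434] mid [ 0.5261 -0.4061] axis yaw -0.1993 len 0.1146 wid 0.0276 ztop [0.0547 0.0592]
top [382, 224, 42, 13, 275] mid [ 0.4567 -0.39  ] axis yaw -0.1951 len 0.1118 wid 0.0182 ztop [0.0438 0.0476]
top base (0.6091668009757996, 0.230154350399971) (0.4394645690917969, 0.3772473931312561) 89.83416748046875 z 0.011900636280278931
top bar 229 (0.6734017133712769, 0.3604571521282196) (0.24262218177318573, 0.07335209846496582) 60.91505432128906 [0.17765268 0.19660686 0.20172036]
scene [365, 250, 39, 33, 421] mid [ 0.5191 -0.4106] axis yaw -0.1943 len 0.1149 wid 0.0203 ztop [0.0537 0.0579]
scene [347, 264, 38, 32, 272] mid [ 0.4532 -0.3938] axis yaw -0.1768 len 0.1164 wid 0.0175 ztop [0.0434 0.0459]
scene base (0.5439732670783997, 0.29960736632347107) (0.5350317358970642, 0.24286171793937683) 54.22736358642578 z 0.010364476695478908
scene bar 118 (0.6704234480857849, 0.35534390807151794) (0.24063539505004883, 0.07416649162769318) 60.53092956542969 [0.17335092 0.19146016 0.19668897]
[[ 0.55263664 -0.34963937  0.043     ]
 [ 0.52775156 -0.34663374  0.043     ]
 [ 0.52981952 -0.47166009  0.043     ]
 [ 0.5035786  -0.4659897   0.043     ]]
[[ 0.47744467 -0.33657195  0.036     ]
 [ 0.45850363 -0.33472715  0.036     ]
 [ 0.45541581 -0.45157622  0.036     ]
 [ 0.43930107 -0.44895709  0.036     ]]
```

```bash
cat > fx.py <<'E'
from h import *
def Rz(t): return np.array([[np.cos(t),-np.sin(t)],[np.sin(t),np.cos(t)]])
E
python3 - <<'E'
from fx import *
a=np.load('pics/top0.npz');b=np.load('pics/scene0.npz')
for n,q in(('top',a),('scene',b)):
    P=cloud(n,q['d']); g=cv2.cvtColor(q['im'],cv2.COLOR_RGB2GRAY)
    loc=(P[...,:2]-[.530,.260])@Rz(.246)
    m=(g<125)&(abs(P[...,2]-.012)<.012)&(abs(loc[...,0]-.013)<.1)&(abs(loc[...,1]-.026)<.13)
    m=cv2.morphologyEx(m.astype(np.uint8),cv2.MORPH_CLOSE,np.ones((5,5)));m=cv2.morphologyEx(m,cv2.MORPH_OPEN,np.ones((9,9)))
    k,l,s,_=cv2.connectedComponentsWithStats(m); i=1+s[1:,4].argmax(); v,u=np.nonzero(l==i)
    W=ray(n,np.c_[u,v],.012)[:,:2]
    cen,wh,ang=cv2.minAreaRect(W.astype(np.float32)); 
    th=.246
    L=(W-[.530,.260])@Rz(th); print(n,s[i].tolist(),cen,wh,ang,'edges x',np.percentile(L[:,0],[.5,99.5]).round(4),'y',np.percentile(L[:,1],[.5,99.5]).round(4))
    z=P[...,2]; box=(abs(loc[...,0])<.15)&(abs(loc[...,1]-.02)<.12)
    for nm,mm in dict(supp=box&(z>.028)&(z<.046)&(abs(loc[...,0])<.03)&(abs(loc[...,1])<.052),stop=box&(z>.045)&(z<.07)&(abs(loc[...,0])<.03)&(loc[...,1]>.04)).items():
        for sg in ((1,-1) if nm=='supp' else (1,)):
            k=mm&((loc[...,1]*sg)>0); print(nm,k.sum(),loc[k].mean(0).round(4),np.percentile(loc[k],[3,97],axis=0).round(4).tolist(),z[k].max().round(3))
    k=(z>.17)&(z<.215)&(loc[...,0]>.06)&(loc[...,0]<.16)&(abs(loc[...,1])<.09)
    cen,wh,ang=cv2.minAreaRect(loc[k].astype(np.float32));print('bar loc',k.sum(),loc[k].mean(0),cen,wh,ang,np.percentile(z[k],[50,90]))
    # machine
    k=(P[...,0]>.42)&(P[...,0]<.9)&(P[...,1]>-.36)&(P[...,1]<.12)&(z>.05)&(z<.5)
    for lo in(.05,.1,.2,.3):
        kk=k&(z>lo)&(z<lo+.1)
        if kk.sum()>20: print('mach z>',lo,np.percentile(P[kk],[1,99],axis=0).round(3).tolist())
uv=np.array([(60,100),(210,60),(136,79)])/4+[112,140]-.375
W=ray('top',uv,.190)[:,:2];print('bar ends',((W-[.530,.260])@Rz(.246)).round(4))
E
```

```text
top [124, 179, 76, 62, 3006] (0.5363118648529053, 0.28897374868392944) (0.14137056469917297, 0.20580919086933136) 14.252564430236816 edges x [-0.0566  0.0826] y [-0.0743  0.1269]
supp 85 [0.0002 0.0397] [[-0.0222, 0.0317], [0.0233, 0.0482]] 0.042
supp 76 [ 0.001  -0.0377] [[-0.0217, -0.0453], [0.0234, -0.0303]] 0.043
stop 171 [-0.0002  0.0957] [[-0.0172, 0.0637], [0.0153, 0.1187]] 0.065
bar loc 224 [0.10469197 0.00184245] (0.10383880883455276, 0.001506991684436798) (0.09983792155981064, 0.018988488242030144) 89.97478485107422 [0.19672693 0.20065761]
mach z> 0.05 [[0.465, -0.299, 0.053], [0.725, 0.043, 0.148]]
mach z> 0.1 [[0.47, -0.293, 0.1], [0.724, 0.04, 0.199]]
mach z> 0.2 [[0.521, -0.29, 0.2], [0.66, 0.031, 0.298]]
mach z> 0.3 [[0.617, -0.243, 0.301], [0.644, -0.153, 0.347]]
scene [182, 162, 58, 31, 1226] (0.529846727848053, 0.2797943651676178) (0.14760646224021912, 0.20433838665485382) 14.679483413696289 edges x [-0.0675  0.0763] y [-0.0818  0.1171]
supp 31 [-0.002   0.0359] [[-0.0238, 0.0287], [0.0181, 0.0448]] 0.039
supp 37 [-0.0029 -0.0403] [[-0.0224, -0.0474], [0.0193, -0.0313]] 0.041
stop 68 [-0.0033  0.0931] [[-0.0177, 0.0613], [0.015, 0.1132]] 0.059
bar loc 117 [ 0.10158442 -0.00162522] (0.10005968809127808, 0.0011322088539600372) (0.01571526564657688, 0.10141195356845856) 0.13202674686908722 [0.19160322 0.19630221]
mach z> 0.05 [[0.464, -0.305, 0.052], [0.711, 0.035, 0.149]]
mach z> 0.1 [[0.468, -0.297, 0.101], [0.682, 0.032, 0.2]]
mach z> 0.2 [[0.519, -0.291, 0.2], [0.658, 0.03, 0.298]]
mach z> 0.3 [[0.615, -0.244, 0.3], [0.643, -0.156, 0.345]]
bar ends [[ 0.1078  0.0522]
 [ 0.1073 -0.0463]
 [ 0.108   0.0021]]
```

```bash
cat >> fx.py <<'E'
from scipy.spatial.transform import Rotation as Ro
F0=np.array([.5295,.260]); FY=.247
def down(psi,tilt=0): return (Ro.from_euler('z',psi)*Ro.from_euler('x',np.pi)).as_rotvec()
def fw(x,y,z): return np.r_[F0+Rz(FY)@[x,y],z]
def st(tag=''):
    s=ctrl.state(); print(tag,'t%.1f'%s['t'],'p',np.round(s['tcp_pos'],4),'F',np.round(s['force'],2),'M',np.round(s['wrist_torque'],2),'w%.4f ff%.1f'%(s['grip_width'],s['finger_force']),'j7 %.2f'%s['joint_pos'][6],flush=True); return s
E
python3 - <<'E'
from fx import *
for psi in(np.pi/2-.197,-np.pi/2-.197):
  for p in([.38,.12,.35],[.41,-.25,.3],[.526,-.407,.035]):
    q=ctrl.ik(p,down(psi)); print(p,None if q is None else np.round(q,2))
for psi in(np.pi/2+FY,-np.pi/2+FY):
    for xyz in((0,0,.035),(-.075,.03,.07),(.1,.03,.2)):
        q=ctrl.ik(fw(*xyz),down(psi)); print(xyz,None if q is None else np.round(q,2))
E
```

```text
[0.38, 0.12, 0.35] [-0.99 -0.07  0.53  1.92  0.04  1.28 -0.68]
[0.41, -0.25, 0.3] [-0.37  0.18  0.96  1.88 -0.16  1.17  0.45]
[0.526, -0.407, 0.035] [ 0.13  0.83  0.75  1.7  -0.7   0.9   0.97]
[0.38, 0.12, 0.35] [-0.57 -0.03  0.13  1.9   0.    1.28  2.5 ]
[0.41, -0.25, 0.3] [-0.51  0.23  1.18  1.88 -0.23  1.18 -2.59]
[0.526, -0.407, 0.035] [-0.04  1.03  1.14  1.71 -1.04  1.13 -1.91]
(0, 0, 0.035) [-0.72  0.63  0.26  1.87 -0.24  0.67 -0.08]
(-0.075, 0.03, 0.07) [-0.84  0.5   0.27  2.02 -0.21  0.65 -0.19]
(0.1, 0.03, 0.2) [-0.74  0.59  0.32  1.45 -0.2   1.13 -0.14]
(0, 0, 0.035) [-0.29  0.65 -0.37  1.83  0.34  0.72  2.54]
(-0.075, 0.03, 0.07) [-0.37  0.52 -0.37  1.98  0.28  0.7   2.47]
(0.1, 0.03, 0.2) [-0.34  0.61 -0.35  1.41  0.21  1.16  2.68]
```

Run:
```python
from fx import *
R=down(np.pi/2-.197)
ctrl.move_straight([.33,.35,.34],rate=.35)
ctrl.move_ptp([.39,.08,.32],R)
ctrl.move_straight([.41,-.30,.28],rate=.35); st()
ctrl.move_straight([.526,-.407,.16],rate=.25)
ctrl.grip(.056,40); st()
ctrl.move_straight([.526,-.407,.037],rate=.1); st('down')
```

```text
t3.3 p [ 0.4104 -0.2986  0.2798] F [-0.27 -0.11 -0.17] M [ 0.02  0.03 -0.01] w0.0855 ff0.0 j7 0.59
 t4.7 p [ 0.5261 -0.4068  0.1604] F [-0.57  0.57 -0.73] M [-0.02 -0.   -0.06] w0.0560 ff0.0 j7 0.80
down t6.0 p [ 0.5263 -0.4074  0.0377] F [-0.47 -1.25  0.38] M [ 0.    0.01 -0.03] w0.0562 ff0.0 j7 0.88
```

Run:
```python
from fx import *
ctrl.grip(.02,40); s=st('closed')
im,d=cap('top','top1'); im2,_=cap('scene','sc1')
o=np.zeros((400,800,3),np.uint8)
o[:,:400]=cv2.resize(im[170:250,360:440,::-1],(400,400),interpolation=3); o[:,400:]=cv2.resize(im2[210:310,320:420,::-1],(400,400),interpolation=3)
cv2.imwrite('pics/c2.png',o)
```

```text
closed t6.4 p [ 0.5296 -0.4078  0.0386] F [ 8.42 -2.38  1.57] M [-0.36 -1.76 -0.02] w0.0287 ff41.7 j7 0.88
```

View pics/c2.png

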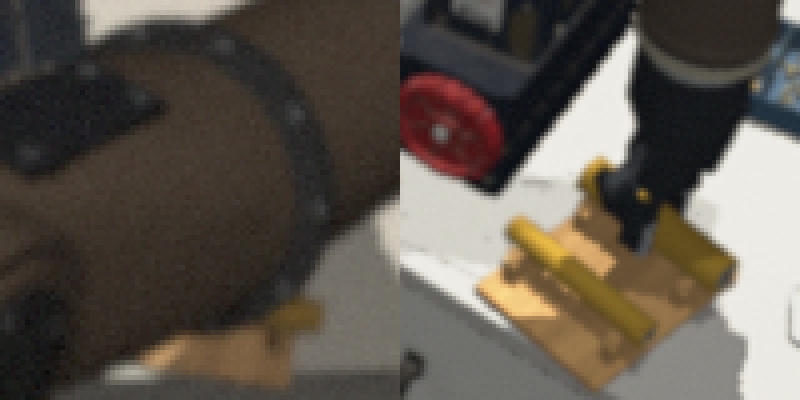

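The barrel is gripped: the pads are around it between the supports, the width reads 29 mm, and the thin barrel hasn't moved. Next I'll lift it and carry it round the front of the machine.

Run:
```python
from fx import *
p=ctrl.state()['tcp_pos']
ctrl.move_straight([p[0]+.0005,p[1],.10],rate=.1); st('lift')
ctrl.move_straight([.46,-.36,.22],rate=.25)
ctrl.move_straight([.40,-.28,.26],rate=.3)
R=down(np.pi/2+FY)
ctrl.move_straight([.385,.08,.26],R,rate=.35)
ctrl.move_straight(fw(0,-.013,.14),rate=.25)
ctrl.move_straight(fw(0,-.013,.065),rate=.12); ctrl.dwell(.3); st('above')
im,_=cap('top','top2'); im2,_=cap('scene','sc2')
o=np.zeros((400,800,3),np.uint8)
o[:,:400]=cv2.resize(im[145:245,110:210,::-1],(400,400),interpolation=3); o[:,400:]=cv2.resize(im2[110:200,165:255,::-1],(400,400),interpolation=3)
cv2.imwrite('pics/c3.png',o)
```

```text
lift t7.3 p [ 0.5297 -0.4073  0.0994] F [-0.22  0.2  -4.38] M [ 0.03  0.01 -0.02] w0.0290 ff41.3 j7 0.83
above t12.0 p [0.5329 0.2476 0.0655] F [ 0.73 -0.3  -4.37] M [-0.05 -0.01 -0.02] w0.0288 ff41.2 j7 0.01
```

View pics/c3.png

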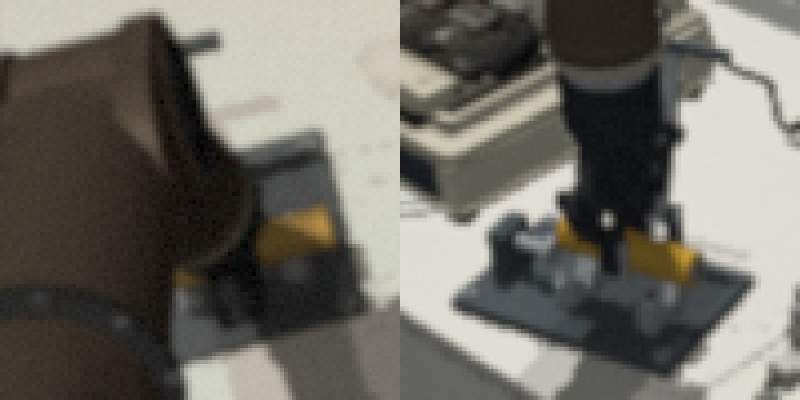

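The barrel hangs above the V supports, in line with the groove and clear of the stop. Now I'll lower it, watching the force.

Run:
```python
from fx import *
ctrl.move_straight(fw(0,-.013,.046),rate=.06); s=st()
z=.046
while z>.035:
    z-=.001; ctrl.move_straight(fw(0,-.013,z),rate=.02); s=ctrl.state()
    f=np.array(s['force']); l=Rz(FY).T@f[:2]; print(round(z,3),'tcp z %.4f'%s['tcp_pos'][2],'loc F',l.round(2),'Fz %.2f'%f[2],'M',np.round(s['wrist_torque'],2))
    if f[2]>-1.5: break
st()
```

```text
t12.5 p [0.5324 0.2471 0.0454] F [ 0.35  0.14 -3.67] M [-0.02 -0.05 -0.01] w0.0287 ff41.2 j7 0.02
0.045 tcp z 0.0452 loc F [-0.64 -0.11] Fz -4.00 M [ 0.02 -0.04 -0.02]
0.044 tcp z 0.0440 loc F [0.33 0.2 ] Fz -3.94 M [ 0.03 -0.02 -0.02]
0.043 tcp z 0.0430 loc F [-0.45  0.02] Fz -3.37 M [-0.01  0.01 -0.02]
0.042 tcp z 0.0420 loc F [1.18 0.91] Fz -3.30 M [ 0.07 -0.11  0.01]
0.041 tcp z 0.0413 loc F [3.68 0.31] Fz -2.21 M [ 0.11 -0.5  -0.01]
0.04 tcp z 0.0407 loc F [5.07 0.38] Fz 2.75 M [ 0.22 -0.99  0.01]
 t14.0 p [0.534  0.2478 0.0407] F [4.82 1.61 2.75] M [ 0.22 -0.99  0.01] w0.0284 ff41.9 j7 0.02
```

Run:
```python
from fx import *
for x,z in((.0015,.0405),(.003,.0405),(.003,.0395),(.003,.0385),(.003,.0375)):
    ctrl.move_straight(fw(x,-.013,z),rate=.02); ctrl.dwell(.1); s=ctrl.state()
    f=np.array(s['force']); l=Rz(FY).T@f[:2]; p=Rz(FY).T@(np.array(s['tcp_pos'])[:2]-F0); print(x,z,'loc',p.round(4),'z %.4f'%s['tcp_pos'][2],'loc F',l.round(2),'Fz %.2f'%f[2],'M',np.round(s['wrist_torque'],2))
    if f[2]>2 and abs(l[0])<3: break
st()
```

```text
0.0015 0.0405 loc [ 0.0015 -0.013 ] z 0.0405 loc F [1.38 0.01] Fz 2.28 M [ 0.11 -0.47  0.03]
 t14.4 p [0.5341 0.2478 0.0405] F [1.33 0.35 2.28] M [ 0.11 -0.47  0.03] w0.0286 ff41.7 j7 0.02
```

Run:
```python
from fx import *
for x,z in((.0025,.0402),(.0025,.0396),(.0025,.039),(.0025,.0384)):
    ctrl.move_straight(fw(x,-.013,z),rate=.02); ctrl.dwell(.1); s=ctrl.state()
    f=np.array(s['force']); l=Rz(FY).T@f[:2]; p=Rz(FY).T@(np.array(s['tcp_pos'])[:2]-F0); print(x,z,'loc',p.round(4),'z %.4f'%s['tcp_pos'][2],'loc F',l.round(2),'Fz %.2f'%f[2],'M',np.round(s['wrist_torque'],2))
    if f[2]>4: break
st()
```

```text
0.0025 0.0402 loc [ 0.0022 -0.013 ] z 0.0399 loc F [ 2.66 -0.35] Fz 0.13 M [ 0.15 -0.32  0.03]
0.0025 0.0396 loc [ 0.0025 -0.013 ] z 0.0395 loc F [2.24 1.32] Fz 0.64 M [ 0.13 -0.5  -0.02]
0.0025 0.039 loc [ 0.0029 -0.013 ] z 0.0392 loc F [ 3.02 -0.12] Fz 1.96 M [ 0.17 -0.66  0.04]
0.0025 0.0384 loc [ 0.0032 -0.013 ] z 0.0388 loc F [4.43 0.53] Fz 5.45 M [ 0.17 -0.86 -0.05]
 t15.8 p [0.5358 0.2482 0.0388] F [4.17 1.59 5.45] M [ 0.17 -0.86 -0.05] w0.0287 ff42.1 j7 0.02
```

Run:
```python
from fx import *
for x,z in((.0037,.0386),(.0037,.0382),(.0042,.0382)):
    ctrl.move_straight(fw(x,-.013,z),rate=.02); ctrl.dwell(.15); s=ctrl.state()
    f=np.array(s['force']); l=Rz(FY).T@f[:2]; p=Rz(FY).T@(np.array(s['tcp_pos'])[:2]-F0); print(x,z,'loc',p.round(4),'z %.4f'%s['tcp_pos'][2],'loc F',l.round(2),'Fz %.2f'%f[2],'M',np.round(s['wrist_torque'],2))
    if f[2]>4 and abs(l[0])<1.5: break
st()
```

```text
0.0037 0.0386 loc [ 0.0034 -0.013 ] z 0.0386 loc F [1.29 0.84] Fz 4.97 M [ 0.06 -0.41  0.01]
 t16.2 p [0.536  0.2483 0.0386] F [1.04 1.13 4.97] M [ 0.06 -0.41  0.01] w0.0287 ff41.9 j7 0.02
```

```bash
sed -i 's/^F0=.*/F0=np.array([.5329,.2609])/' fx.py
cat >> fx.py <<'E'
def loc(tag='',avg=4):
    L=[]
    for _ in range(avg): ctrl.dwell(.02); L.append(ctrl.state())
    s=L[-1]; f=np.mean([q['force'] for q in L],0); l=Rz(FY).T@f[:2]; p=Rz(FY).T@(np.array(s['tcp_pos'])[:2]-F0)
    print(tag,'t%.1f'%s['t'],'loc',(p*1e3).round(2),'z %.2f'%(s['tcp_pos'][2]*1e3),'F',l.round(2),'%.2f'%f[2],'w %.1f'%(s['grip_width']*1e3),flush=True); return p,np.r_[l,f[2]],s
E
python3 - <<'E'
from fx import *
p,f,s=loc(); x0,y=p; z=.0388
ctrl.move_straight(fw(x0,y,z),rate=.02); loc('unload')
base=[]
while y<.010:
    y+=.001 if y<-.006 else .0005
    ctrl.move_straight(fw(x0,y,z),rate=.03); p,f,s=loc('%.1f'%(y*1e3),3)
    if len(base)>3 and -f[1]>-np.median(base)+4: break
    if -f[1]>9: break
    base.append(f[1])
E
```

```text
Traceback (most recent call last):
  File "fx.py", line 12, in loc
    s=L[-1]; f=np.mean([q['force'] for q in L],0); l=Rz(FY).T@f[:2]; p=Rz(FY).T@(np.array(s['tcp_pos'])[:2]-F0)
                                                        ^^
NameError: name 'FY' is not defined. Did you mean: 'F0'?
```

```bash
sed -i 's/^F0=.*/F0=np.array([.5329,.2609]); FY=.247/' fx.py
python3 - <<'E'
from fx import *
p,f,s=loc(); x0,y=p; z=.0388
ctrl.move_straight(fw(x0,y,z),rate=.02); loc('unload')
base=[]
while y<.010:
    y+=.001 if y<-.006 else .0005
    ctrl.move_straight(fw(x0,y,z),rate=.03); p,f,s=loc('%.1f'%(y*1e3),3)
    if len(base)>3 and -f[1]>-np.median(base)+4: break
    if -f[1]>9: break
    base.append(f[1])
E
```

```text
t16.3 loc [ -0.05 -13.05] z 38.56 F [ 1.77 -0.12] 4.90 w 28.6
unload t16.6 loc [ -0.1  -13.06] z 38.63 F [ 3.19 -0.1 ] 0.53 w 28.8
-12.0 t16.9 loc [ -0.14 -12.56] z 38.63 F [ 3.66 -2.97] -0.49 w 28.6
-11.0 t17.2 loc [ -0.2  -11.07] z 38.73 F [ 3.3  -2.25] -0.26 w 28.5
-10.0 t17.5 loc [-0.19 -9.76] z 38.77 F [ 2.69 -1.59] 0.06 w 28.5
-9.0 t17.8 loc [-0.19 -8.78] z 38.74 F [ 2.65 -1.45] -1.30 w 28.9
-8.0 t18.1 loc [-0.22 -7.86] z 38.72 F [ 2.86 -0.94] -1.49 w 28.9
-7.0 t18.4 loc [-0.21 -6.91] z 38.74 F [ 1.36 -0.7 ] -1.36 w 28.6
-6.0 t18.7 loc [-0.2  -5.87] z 38.74 F [ 1.47 -1.03] -1.58 w 28.5
-5.0 t19.0 loc [-0.17 -5.01] z 38.76 F [ 1.23 -1.42] -1.55 w 28.5
-4.5 t19.3 loc [-0.16 -4.83] z 38.75 F [ 1.09 -3.24] -1.88 w 28.5
-4.0 t19.6 loc [-0.16 -4.64] z 38.73 F [ 1.16 -4.87] -2.35 w 28.8
-3.5 t19.9 loc [-0.19 -4.41] z 38.71 F [ 0.87 -6.22] -2.00 w 28.6
```

Run:
```python
from fx import *
p,f,s=loc(); x0=p[0]; y=-.0035
while -f[1]<7.6 and y<-.001:
    y+=.0003
    ctrl.move_straight(fw(x0,y,.0388),rate=.02); p,f,s=loc('%.1f'%(y*1e3))
ctrl.dwell(.3); loc('held')
im2,_=cap('scene','sc3'); 
cv2.imwrite('pics/c4.png',cv2.resize(im2[120:200,170:250,::-1],(560,560),interpolation=3))
```

```text
t20.0 loc [-0.15 -4.42] z 38.73 F [ 1.   -5.59] -2.21 w 28.7
-3.2 t20.3 loc [-0.15 -4.31] z 38.75 F [ 0.9  -7.03] -2.14 w 28.2
-2.9 t20.6 loc [-0.16 -4.23] z 38.73 F [ 1.08 -6.96] -2.98 w 28.8
-2.6 t20.9 loc [-0.3  -2.06] z 38.83 F [-0.14 -2.62] -0.93 w 28.5
-2.3 t21.3 loc [-0.3  -1.91] z 38.80 F [-0.76 -1.26] 0.17 w 28.5
-2.0 t21.6 loc [-0.29 -1.89] z 38.79 F [-1.3 -1.6] 0.13 w 28.6
-1.7 t21.9 loc [-0.24 -1.79] z 38.75 F [-1.61 -1.95] -0.28 w 28.7
-1.4 t22.2 loc [-0.19 -1.41] z 38.75 F [-1.34 -2.26] -0.30 w 28.5
-1.1 t22.5 loc [-0.2  -1.15] z 38.76 F [-1.61 -2.6 ] -1.35 w 28.8
-0.8 t22.8 loc [-0.21 -0.75] z 38.76 F [-1.74 -2.68] -1.26 w 29.0
held t23.2 loc [-0.25 -0.74] z 38.76 F [-1.75 -1.63] -1.44 w 28.7
```

View pics/c4.png

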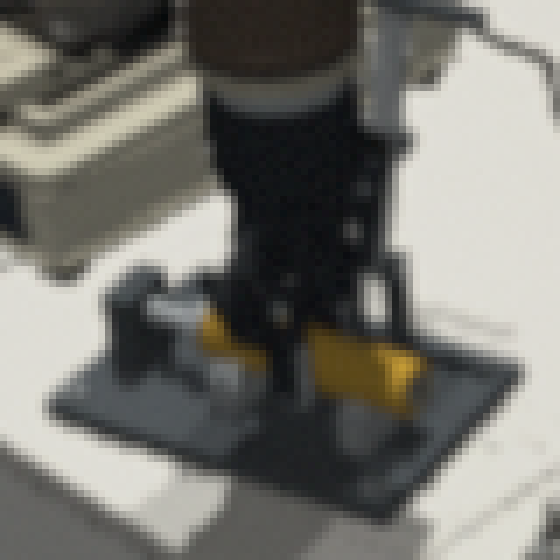

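The picture shows the barrel seated across both supports, with its left end at about (205,330), close to the stop disc. The earlier force rise was stick-slip, so I'll keep sliding.

Run:
```python
from fx import *
p,f,s=loc(); y=-.0008
while -f[1]<6 and y<.009:
    y+=.0004
    ctrl.move_straight(fw(0,y,.0388),rate=.02); p,f,s=loc('%.1f'%(y*1e3))
```

```text
t23.3 loc [-0.22 -0.74] z 38.77 F [-1.93 -2.18] -1.04 w 28.9
-0.4 t23.6 loc [-0.16 -0.34] z 38.76 F [-2.79 -2.05] -0.79 w 28.8
0.0 t24.0 loc [-0.15  0.11] z 38.75 F [-3.41 -1.89] -1.12 w 28.9
0.4 t24.3 loc [-0.13  0.54] z 38.75 F [-3.56 -1.75] -1.79 w 29.0
0.8 t24.6 loc [-0.13  0.92] z 38.74 F [-3.6  -1.37] -1.55 w 28.9
1.2 t24.9 loc [-0.16  1.25] z 38.73 F [-4.15 -1.27] -1.69 w 28.7
1.6 t25.2 loc [-0.12  1.67] z 38.75 F [-4.46 -1.  ] -2.19 w 28.4
2.0 t25.5 loc [-0.11  2.09] z 38.76 F [-4.7  -1.09] -2.01 w 28.6
2.4 t25.9 loc [-0.08  2.48] z 38.77 F [-4.71 -0.83] -2.36 w 28.6
2.8 t26.2 loc [-0.07  2.8 ] z 38.77 F [-4.86 -1.06] -2.25 w 28.9
3.2 t26.5 loc [-0.06  2.79] z 38.77 F [-4.9  -2.39] -1.91 w 28.8
3.6 t26.8 loc [-0.07  2.79] z 38.79 F [-5.27 -3.23] -1.55 w 29.1
4.0 t27.1 loc [-0.08  2.8 ] z 38.78 F [-5.08 -4.12] -1.89 w 28.7
4.4 t27.4 loc [-0.09  2.84] z 38.76 F [-5.02 -5.24] -1.59 w 28.3
4.8 t27.8 loc [-0.11  2.86] z 38.75 F [-4.77 -6.47] -1.06 w 28.5
```

Run:
```python
from fx import *
ctrl.move_straight(fw(-.0012,.0048,.0388),rate=.02); p,f,s=loc('x')
y=.0048
while -f[1]<7.6 and y<.0062:
    y+=.0003
    ctrl.move_straight(fw(-.0012,y,.0388),rate=.02); p,f,s=loc('%.1f'%(y*1e3))
ctrl.dwell(.3); loc('held')
```

```text
x t28.1 loc [-0.27  2.85] z 38.94 F [-1.86 -6.33] -3.17 w 28.7
5.1 t28.4 loc [-0.25  2.85] z 38.95 F [-1.87 -7.45] -3.15 w 28.8
5.4 t28.7 loc [-0.29  2.84] z 38.93 F [-2.06 -7.56] -3.04 w 28.7
5.7 t29.0 loc [-0.26  2.87] z 38.95 F [-1.97 -8.26] -2.97 w 28.5
held t29.4 loc [-0.28  2.85] z 38.94 F [-1.93 -8.62] -2.56 w 28.4
```

Run:
```python
from fx import *
ctrl.move_straight(fw(-.0012,.0057,.0384),rate=.02); p,f,s=loc('seat')
ctrl.grip(.05,20); loc('open')
ctrl.move_straight(fw(-.0005,.003,.10),rate=.1)
ctrl.move_straight(fw(-.02,-.03,.24),rate=.25); loc()
ctrl.move_straight(fw(.05,-.20,.30),rate=.3)
im,d=cap('top','top4'); im2,d2=cap('scene','sc4')
for n,dd in(('top',d),('scene',d2)):
    P=cloud(n,dd); L=(P[...,:2]-F0)@Rz(FY); z=P[...,2]
    k=(z>.05)&(z<.065)&(abs(L[...,0])<.018)&(L[...,1]>-.075)&(L[...,1]<.045)
    print(n,'barrel',k.sum(),np.percentile(L[k],[2,98],axis=0).round(4).tolist(),np.percentile(z[k],[50,95]).round(4))
    k=(z>.17)&(z<.215)&(L[...,0]>.06)&(L[...,0]<.14)&(abs(L[...,1])<.07)
    print('bar',k.sum(),np.percentile(L[k],[3,50,97],axis=0).round(4).tolist(),np.percentile(z[k],[50,90]))
o=np.zeros((400,800,3),np.uint8)
o[:,:400]=cv2.resize(im[145:245,110:210,::-1],(400,400),interpolation=3); o[:,400:]=cv2.resize(im2[100:200,165:265,::-1],(400,400),interpolation=3)
cv2.imwrite('pics/c5.png',o); st()
```

```text
seat t29.7 loc [-0.16  2.86] z 38.74 F [-2.68 -9.1 ] -0.21 w 28.3
open t30.1 loc [-0.59  6.17] z 38.75 F [-2.62 -0.25] 1.05 w 49.9
 t31.7 loc [-20.96 -29.43] z 237.98 F [0.03 0.65] -0.37 w 49.8Traceback (most recent call last):
  File "<stdin>", line 11, in <module>
    return _quantile_unchecked(
        a, q, axis, out, overwrite_input, method, keepdims, weights)
    return _ureduce(a,
                    func=_quantile_ureduce_func,
    ...<5 lines>...
                    overwrite_input=overwrite_input,
                    method=method)
    r = func(a, **kwargs)
    result = _quantile(arr,
                       quantiles=q,
    ...<2 lines>...
                       out=out,
                       weights=wgt)
    slices_having_nans = np.isnan(arr[-1, ...])
                                  ~~~^^^^^^^^^
IndexError: index -1 is out of bounds for axis 0 with size 0
```

Run:
```python
from fx import *
a=np.load('pics/top4.npz');b=np.load('pics/sc4.npz')
for n,q in(('top',a),('scene',b)):
    P=cloud(n,q['d']); L=(P[...,:2]-F0)@Rz(FY); z=P[...,2]
    for nm,k in dict(barrel=(z>.05)&(z<.065)&(abs(L[...,0])<.018)&(L[...,1]>-.075)&(L[...,1]<.045),bar=(z>.17)&(z<.215)&(L[...,0]>.06)&(L[...,0]<.14)&(abs(L[...,1])<.07)).items():
        if k.sum()>5: print(n,nm,k.sum(),np.percentile(L[k],[3,50,97],axis=0).round(4).tolist(),np.percentile(z[k],[50,90]).round(4))
o=np.zeros((400,800,3),np.uint8)
o[:,:400]=cv2.resize(a['im'][145:245,110:210,::-1],(400,400),interpolation=3); o[:,400:]=cv2.resize(b['im'][100:200,165:265,::-1],(400,400),interpolation=3)
cv2.imwrite('pics/c5.png',o); st()
```

```text
top bar 196 [[0.0938, -0.0292], [0.1013, 0.0054], [0.109, 0.048]] [0.1965 0.2006]
scene barrel 121 [[-0.0163, -0.0594], [-0.0069, -0.008], [0.0053, 0.0416]] [0.0537 0.0567]
scene bar 117 [[0.0923, -0.048], [0.0989, -0.0009], [0.1055, 0.0452]] [0.1914 0.1962]
 t32.6 p [0.6293 0.0811 0.2988] F [-0.75  0.46  0.93] M [ 0.02  0.02 -0.03] w0.0500 ff0.0 j7 0.24
```

View pics/c5.png

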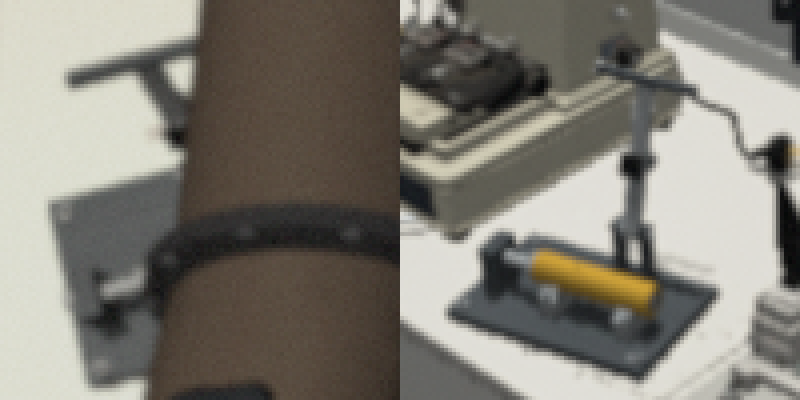

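The barrel is seated in the V with its left end at about (532,262) in the right half, touching the stop disc, and the strap is still open. Now I'll pinch the cross bar on its −y side and swing it over.

Run:
```python
from fx import *
ctrl.move_straight(fw(.104,-.032,.26),rate=.3)
ctrl.move_straight(fw(.104,-.032,.183),rate=.15); loc('at')
ctrl.grip(.004,30); p,f,s=loc('pinch')
xb=p[0]; phi0=np.arccos(np.clip((.062-xb)/.137,-1,1)); print('phi0',phi0)
dz=s['tcp_pos'][2]-(.062+.137*np.sin(phi0)); print('dz',dz)
for phi in np.linspace(phi0,.32,11)[1:]:
    ctrl.move_straight(fw(.062-.137*np.cos(phi),-.032,.062+.137*np.sin(phi)+dz),rate=.12); p,f,s=loc('%.2f'%phi,1)
    if np.linalg.norm(f)>32: print('stop'); break
```

```text
at t34.1 loc [104.83 -32.49] z 184.57 F [-0.21  0.15] 0.51 w 50.0
pinch t34.6 loc [104.39 -31.98] z 183.70 F [-0.47 -0.25] 5.63 w 10.9
phi0 1.8853754750029954
dz -0.00857780217585119
1.73 t34.9 loc [ 83.48 -32.01] z 189.39 F [-2.54 -0.15] 8.73 w 10.8
1.57 t35.2 loc [ 63.27 -32.03] z 191.82 F [-0.93 -0.74] 12.64 w 11.1
1.42 t35.6 loc [ 41.63 -32.1 ] z 189.76 F [ 0.07 -0.57] 10.38 w 10.6
1.26 t35.9 loc [ 20.29 -32.18] z 184.11 F [-0.18 -1.04] 7.19 w 10.9
1.10 t36.3 loc [ -0.09 -32.22] z 175.44 F [-0.08 -1.07] 4.44 w 10.7
0.95 t36.6 loc [-18.51 -32.19] z 163.97 F [ 0.43 -1.56] -2.03 w 11.1
0.79 t37.0 loc [-34.6  -32.24] z 149.95 F [ 3.69 -1.97] -7.83 w 11.3
0.63 t37.3 loc [-48.3  -32.23] z 133.72 F [ 6.27 -1.6 ] -11.23 w 10.9
0.48 t37.6 loc [-59.55 -32.19] z 115.47 F [ 6.59 -2.39] -11.93 w 11.0
0.32 t38.0 loc [-67.79 -32.2 ] z 95.77 F [ 6.57 -1.87] -10.22 w 10.9
```

Run:
```python
from fx import *
ctrl.grip(.04,20); loc('rel')
ctrl.move_straight(fw(-.068,-.032,.138),rate=.15)
ctrl.grip(0,30); p,f,s=loc('shut'); b=f[2]
z=.125; ctrl.move_straight(fw(-.0688,-.032,z),rate=.1)
while z>.096:
    z-=.002
    phi=np.arcsin((z-.017-.062)/.137)
    ctrl.move_straight(fw(.062-.137*np.cos(phi),-.032,z),rate=.04); p,f,s=loc('%.1f phi %.3f'%(z*1e3,phi),2)
    if f[2]-b>9: break
```

```text
rel t38.4 loc [-68.19 -31.84] z 96.57 F [-0.08  0.03] 0.11 w 39.7
shut t39.4 loc [-68.06 -32.06] z 137.83 F [-0.19 -0.46] -0.28 w -0.0
123.0 phi 0.327 t40.0 loc [-67.52 -32.02] z 123.20 F [0.48 0.13] 0.13 w 0.0
121.0 phi 0.312 t40.2 loc [-68.17 -31.98] z 121.25 F [-0.37 -0.19] 2.68 w -0.0
119.0 phi 0.296 t40.5 loc [-68.91 -31.97] z 119.14 F [-0.47 -0.34] 4.09 w -0.2
117.0 phi 0.281 t40.8 loc [-69.63 -31.97] z 117.03 F [-0.92 -0.17] 3.90 w 0.2
115.0 phi 0.266 t41.1 loc [-70.27 -32.01] z 114.94 F [-0.93 -0.13] 2.98 w 0.4
113.0 phi 0.251 t41.4 loc [-70.91 -31.99] z 112.89 F [-1.57 -0.06] 2.67 w -0.1
111.0 phi 0.236 t41.7 loc [-71.48 -32.  ] z 110.87 F [-1.9   0.25] 2.91 w 0.4
109.0 phi 0.221 t41.9 loc [-71.96 -31.98] z 108.86 F [-2.2   0.43] 3.26 w 0.0
107.0 phi 0.206 t42.2 loc [-72.27 -32.01] z 106.87 F [-1.    0.47] 1.51 w -0.0
105.0 phi 0.191 t42.5 loc [-72.53 -32.02] z 104.91 F [-1.49  0.36] 2.62 w 0.1
103.0 phi 0.176 t42.8 loc [-72.94 -32.  ] z 102.95 F [-2.21  0.54] 3.34 w -0.1
101.0 phi 0.161 t43.1 loc [-73.33 -32.01] z 101.06 F [-2.89 -0.16] 6.30 w 0.0
99.0 phi 0.147 t43.4 loc [-73.68 -32.01] z 99.19 F [-4.5  -0.08] 7.55 w 0.3
97.0 phi 0.132 t43.6 loc [-74.   -32.02] z 97.31 F [-4.28 -0.39] 10.51 w 0.2
```

The force rose from about 3 N to 10.8 N over roughly 4–5.5 mm past contact, so the pad force is about 11–18 N, inside the 6–20 N window. I'll let go here and check.

Run:
```python
from fx import *
p,f,s=loc('now',6)
ctrl.move_straight(fw(-.074,-.032,.106),rate=.03); loc('off')
ctrl.move_straight(fw(-.074,-.032,.22),rate=.2)
ctrl.move_straight([.40,.05,.34],rate=.35); st()
im,d=cap('top','top5'); im2,d2=cap('scene','sc5')
for n,dd in(('top',d),('scene',d2)):
    P=cloud(n,dd); L=(P[...,:2]-F0)@Rz(FY); z=P[...,2]
    k=(z>.065)&(z<.11)&(L[...,0]<-.06)&(L[...,0]>-.095)&(abs(L[...,1])<.06)
    if k.sum()>5: print(n,'bar',k.sum(),L[k].mean(0).round(4),np.percentile(z[k],[50,90]).round(4))
o=np.zeros((400,800,3),np.uint8)
o[:,:400]=cv2.resize(im[145:245,110:210,::-1],(400,400),interpolation=3); o[:,400:]=cv2.resize(im2[100:200,165:265,::-1],(400,400),interpolation=3)
cv2.imwrite('pics/c6.png',o)
```

```text
now t43.7 loc [-74.02 -32.03] z 97.33 F [-4.88 -0.66] 10.55 w -0.1
off t44.3 loc [-73.92 -31.97] z 105.96 F [-0.13 -0.28] -0.35 w 0.1
 t45.7 p [0.3996 0.0506 0.3391] F [ 0.66  0.5  -0.62] M [ 0.05 -0.02  0.01] w0.0003 ff0.0 j7 -0.04
top bar 101 [-0.0747  0.0223] [0.0844 0.0881]
scene bar 106 [-0.0781 -0.0027] [0.0812 0.0846]
```

View pics/c6.png

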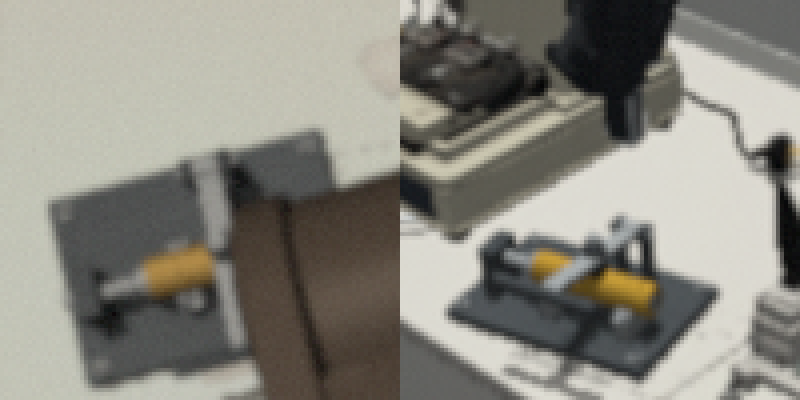

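The strap lies over the barrel, with the cross bar still at the pressed height (its top about 85–88 mm up). The barrel's left end, at about (145,272) in the left half, bears on the stop disc, and the arm is clear.

```bash
python3 -c "
from station import ctrl
print(ctrl.close_job())"
```

```text
the job is handed in; nothing more can be done
None
```

The job is handed in: the thick barrel is in the V against the end stop (pushed with about 8–9 N), clamped by the strap at an estimated 11–18 N on the pad, with the thin barrel never touched and about 46 s used; the pad force is inferred from the bar force and travel, not measured directly.

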